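# Set the length stop of the core saw jig and feed the core up to it

## Robot

A 7-joint arm with a two-finger parallel gripper is mounted at the origin on a cart in front of the work surface, level with it; the furniture and walls round the work are solid. World frame = base frame: x ahead of the robot, y to its left, z up, the work surface at z = 0. Lengths are in m, angles in rad, forces in N, time in s.
With the tool pointing down it reaches from about 0.4 to 0.875 m from the base axis. Payload 4.4 kg.
Tool frame: the origin (TCP) lies on the centre line of the jaws, within the pads' length; the fingertips stand 25 mm ahead of it and the grasp point (between the pads) lies 6 mm ahead of it; z points along the fingers, y is the line along which they close (so a half turn about z gives the same grasp; the last joint's range is limited). The gripper opens to 85 mm and grips with 20 to 120 N. Pads are 22 mm wide; open, the fingers measure 114 mm over their backs; the gripper's body (76 mm by 85 mm) begins 54 mm behind the grasp point. The pads swing forward as they close: fully open they stand 13 mm farther back than shut.
Start: joints at [1.052, 0.628, 0.038, 1.517, -0.027, 0.996, -0.02], TCP at [0.284, -0.584, 0.256] pointing down, gripper open.
Joint ranges: [-3.06, 3.06], [-0.37, 2.12], [-1.25, 1.32], [0.18, 2.47], [-1.1, 4.24], [0.23, 1.98], [-2.94, 2.94]. Speed limits (rad/s): [2.57, 2.57, 3.14, 3.14, 3.14, 3.14, 3.14].

## Interface

Orientations are given as a rotation vector (axis times angle).
In Python, from plant import telemetry, grab_frame, camera_info, arm, spotter gives the robot as it stands.
- The arm moves only by the tool move_arm, never from a script. Its argument "steps" is a list of rows, each a list of 7 numbers: the shift along the tool's x, y, z in m, then the turn, a rotation vector about the tool's x, y, z in rad, then the closure in counts, from 0 (fully open) to 255 (shut). In form: [[dx, dy, dz, wx, wy, wz, fingers], ...]. A call has 1 to 8 rows; each row is the pose to reach, as a shift and turn from the pose commanded when the call began, along the tool's axes at that moment; what a row does not reach only later rows make up. A row lasts 1/12 s, in which the tool goes at most 41.7 mm and 7.16 degrees, less where a joint would pass 70% of its speed; a pose out of reach is approached as far as the arm can. A call with a gripper value outside its range is refused whole. The fingers move at their own pace and stop on an object; "newtons" is the grip in N (left out, the last holds). Time passes only in rows, so rows that repeat a pose let the fingers close. It gives the time, the measured TCP pose, the force, the opening and the grip force at its end, in the units of the state.
- telemetry.get_obs(): the state, without advancing time (a new reading comes with each control period).
- grab_frame(name): name is "scene" or "top" or "wrist"; returns the picture (400x640x3 uint8, red, green, blue); there is no depth.
- camera_info(name): a dict with "camera_matrix" (3x3 intrinsics, pixels), "camera_from_world" (4x4, takes a point from world to camera coordinates). Camera axes: x right, y down, z forward; pixel columns grow to the right and rows downward; lengths in m; the calibration is good to about 2 mm. The wrist camera is an equidistant fisheye: a pixel r from the principal point sees the ray r / f radians off the axis. A picture is of the moment at which its call begins: read the wrist's pose just before it. camera_info takes no time and is no camera call; for the wrist camera it gives the pose at the moment of the call.
- arm.sign_off(): hands the job in; it is judged then, once.
Trained networks look in the newest picture that a camera, given by its name, has taken for a name from the list of things; names that differ only in an ending like _2 or _b are one class to them, and where a whole thing is asked for, a point or a joint stands for the part that bears it (a point fixed in the world has none). Each returns a list of dicts, best first, with "score" (0 to 1); they miss things now and then, are a little off and sometimes report something else, mostly with a low value. They report only what shows in the picture. A call takes as long as a camera call. They do not tell look-alikes from the thing itself.
- spotter.cut_out(camera, target): "mask" (400x640 bool, what is visible of it) and "xy" ([column, row] in pixels, amid what is visible of it).
The state is a dict: "time": time; "q": joint angles; "joint_vel": joint speeds; "joint_efforts": joint torques, N m; "tcp_pos": TCP position; "ee_rot": TCP orientation; "force": force on the tool from outside, world axes, zero at the start; "moment": the same for the moment, N m; "grip_width": finger opening in m; "gripper_force": force on a finger pad.
Only numpy, scipy, OpenCV 4.12 (cv2) and the standard library are available. Lean on these libraries where they do the work, as an engineer would, in place of code of your own. Each camera call takes 0.05 s, during which the arm holds its last target. There are 200 camera calls.

## Task

Get the core saw jig ready for the next cut. With a fingertip, slide the steel stop bar along the two rails towards the cardboard core and the saw slot until it drops fully into the first pair of notches it comes to; then push the core, at its end that sticks out past the rails, up to the stop bar so that it rests snugly against it. Only push: do not grip, lift or force the bar or the core, and leave the things lying around where they are.

Things in the scene. Friction and masses are not known exactly. Their poses are not given: they have to be found in the camera images.
- saw_jig: Wooden core saw jig screwed to the bench. Plate 130 x 342 x 15 mm; origin on the bench under its middle, z up, y along the bed (342 mm). Two rails along y, 18 mm wide, centres at x = -26 and +26 mm (34 mm trough between), tops 37 mm above the bench, from y = -106 to +169 mm; from -106 to -171 mm the plate is bare (feed end). Square notches in the rail tops, 8 mm deep, in pairs across the trough.
- target_notch (a point): Middle of the wanted pair of notches: jig x = 0, y = -4.5 mm, at the notch floors, 29 mm above the bench. Axes as the jig's. The notches are 29 mm long (jig y = -19 to +10 mm). It is the first pair on the bar's way.
- saw_slot (a point): Middle of the 3 mm saw slot that crosses both rails, on the trough's floor, 15 mm above the bench: jig y = -91 mm. Between it and the wanted notches lies another, unwanted pair of notches for shorter lengths (jig y = -64 to -35 mm), of the same size.
- stop_bar: Loose steel bar, about 0.35 kg, lying across both rails: 100 mm across them (its x), 26 mm thick along them (its y), 20 mm high; origin at the middle of its underside, z up. It starts on the jig's +y side of the wanted notches, its underside 37 mm above the bench (rail tops); dropped in, 29 mm. Its weight alone holds it; a push of 1 to 5 N slides it.
- stop_bar_center (a point): Middle of the bar, 10 mm above its underside. Two guide shoes under the bar's ends (60 mm along y, 12 mm deep) straddle the rails outside with 2 mm play and keep it square. Once dropped in, the square notch walls stop it both ways, with 3 mm of play in all along y.
- stock_core: Cardboard tube 31 mm in diameter, 100 mm long, light and loose, lying in the trough. Origin at the middle of its back end, the one to push (towards the jig's -y, always beyond the rail ends, above the bare feed end of the plate or just past it); its z axis runs along the tube towards the stop bar. The axis is 31 mm above the bench.
- core_front (a point): Middle of the core's front end, on the tube's axis, 100 mm from its back end; it is to rest against the flat -y side of the stop bar's cross bar.
- short_core: Bystander: cardboard core 31 mm in diameter, 60 mm high, standing behind the jig.
- marker: Bystander: marker pen 134 mm long, 19 mm high, lying in front of the jig.
- screwdriver: Bystander: screwdriver 222 mm long, 29 mm high, lying on the right.
- wood_block: Bystander: beech block 100 x 35 mm, 40 mm high, lying behind the jig.
- hex_key: Bystander: black hex key 101 x 42 mm, 9 mm high, lying in front of the jig.
- disc_case: Bystander: round black case 64 mm in diameter, 18 mm high, lying at the front left.
Things that resemble listed ones, but are neither listed nor needed, are in the scene too. What is shaped like the stop_bar but turquoise is not meant.

How it is judged:
On the way:
1. the stop bar has dropped into the wanted pair of notches (z of stop_bar in the frame of saw_jig below 0.0315 m and y of stop_bar in the frame of saw_jig between -0.0095 and 0.0005 m and angle between stop_bar's own z axis and vertical below 0.08 rad), for 0.3 s.
At the end, for the whole second after the job is handed in: The stop bar sits level in the wanted pair of notches (within 2.5 mm of the notch floors), and the core lies in the trough along the bed with its front end against the bar (gap under 3 mm), both at rest (all of step 1 and y of core_front in the frame of stop_bar between -0.016 and -0.011 m and x of core_front in the frame of saw_jig between -0.005 and 0.005 m and z of core_front in the frame of saw_jig below 0.0345 m and angle between the z axis of stock_core and the y axis of saw_jig, either way round below 0.08 rad and linear speed of each of stop_bar, stock_core below 0.01 m/s); the robot touches nothing.
It fails at once if the stop bar is lifted more than 10 mm off the rails (z of stop_bar in the frame of saw_jig above 0.047 m).
It fails at once if the core is lifted more than 10 mm off the bed (z of any of stock_core, core_front in the frame of saw_jig above 0.041 m).
It fails at once if the stop bar or the core is gripped or forced (over 35 N) (contact force between the fingers and stop_bar above 35 N or contact force between the fingers and stock_core above 35 N).
It fails at once if a bystander is moved more than 15 mm (distance of any of short_core, wood_block, marker, hex_key, disc_case, screwdriver from where it was at the start of the episode above 0.015 m).
It also fails if it takes over 48 s, if anything falls off the work surface, if the arm or the gripper's body presses on something with over 40 N, if the wrist force passes 120 N, or if a joint passes its speed limit or range.

## Working session

There is one attempt and no reset: what is moved stays moved. The work goes in short steps, Python scripts to look and compute and a tool call to move; the robot and the scene stay as the last step left them, time stands still between calls to the robot, and variables do not carry over. Pictures are saved under pics/ and viewed, at most 10 in all, crops included, and the job is handed in when it is done.

Besides the shell and the picture viewer there is one more tool, called after "Emit:" as name(argument=value, ...) on one line, values as JSON. move_arm: Moves the arm, as the interface text tells. Its arguments: {"type":"object","properties":{"steps":{"type":"array"},"newtons":{"type":"number"}},"required":["steps"]}

```bash
mkdir -p pics; ls
python3 - <<'E'
from plant import telemetry, grab_frame, camera_info, arm, spotter
import cv2
for c in ["scene","top"]:
    im=grab_frame(c); cv2.imwrite(f"pics/{c}0.png",im[:,:,::-1])
    print(c,camera_info(c))
    for n in ["saw_jig","stop_bar","stock_core"]:
        for r in spotter.cut_out(c,n)[:3]: print(n,r["score"],r["xy"],r["mask"].sum())
o=telemetry.get_obs();print(o["time"],o["tcp_pos"],o["ee_rot"],o["force"])
E
```

```text
pics
scene {'camera_matrix': array([[515.9469708 ,   0.        , 317.10959382],
       [  0.        , 515.9469708 , 200.0683716 ],
       [  0.        ,   0.        ,   1.        ]]), 'camera_from_world': array([[-0.84562772, -0.53366641,  0.01067333,  0.37210708],
       [-0.34289209,  0.52779221, -0.77708455,  0.23821009],
       [ 0.40907062, -0.66078404, -0.62930572,  1.33706426],
       [ 0.        ,  0.        ,  0.        ,  1.        ]])}
saw_jig 0.71 [282.7, 229.6] 3014
stop_bar 0.66 [330.3, 174.1] 292
stop_bar 0.66 [286.6, 231.4] 3150
stop_bar 0.61 [270.8, 238.0] 513
stock_core 0.71 [300.4, 201.8] 263
top {'camera_matrix': array([[507.56805404,   0.        , 319.22584104],
       [  0.        , 507.56805404, 200.36925125],
       [  0.        ,   0.        ,   1.        ]]), 'camera_from_world': array([[ 0.01583641, -0.99982115,  0.01033829, -0.08412016],
       [-0.98283395, -0.01746646, -0.1836637 ,  0.4953026 ],
       [ 0.18381143, -0.00725225, -0.98293477,  1.62937543],
       [ 0.        ,  0.        ,  0.        ,  1.        ]])}
saw_jig 0.58 [283.2, 195.9] 3333
stop_bar 0.71 [370.8, 186.8] 311
stop_bar 0.65 [254.4, 195.9] 269
stop_bar 0.65 [241.4, 168.5] 388
stock_core 0.52 [312.4, 188.3] 296
0.4 [ 0.28433927 -0.58440915  0.25613881] [-3.06111177e+00 -7.05093322e-01  9.45446120e-05] [-0.17398064 -0.07305844  0.53055891]
```

Run:
```python
import cv2
a=cv2.imread("pics/top0.png")[110:290,190:460]; cv2.imwrite("pics/t.png",cv2.resize(a,None,fx=2.9,fy=2.9,interpolation=cv2.INTER_CUBIC))
a=cv2.imread("pics/scene0.png")[120:320,180:440]; cv2.imwrite("pics/s.png",cv2.resize(a,None,fx=2.9,fy=2.9,interpolation=cv2.INTER_CUBIC))
```

```text
(no output)
```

View pics/t.png

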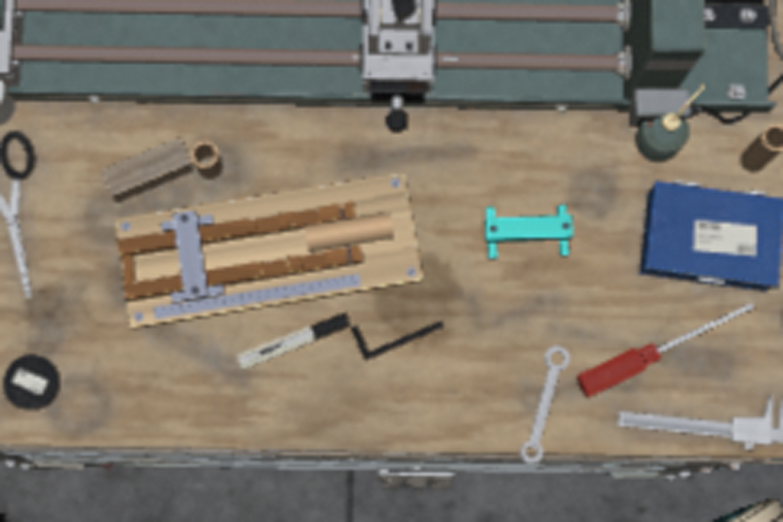

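View pics/s.png

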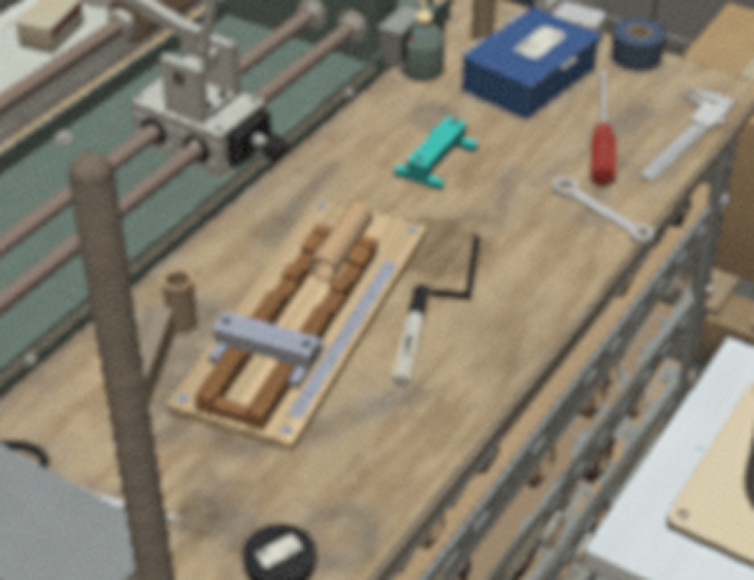

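The top view shows the jig at top-image pixels of roughly (230–336, 170–223). The grey bar is on its left at (255,198), the core on its right with its back end at (326,188), and the turquoise decoy at (372,188). The feed end therefore points to world −y. In the scene view the bar is at (273,237) and the core at (300,200).

```bash
cat > h.py <<'E'
import numpy as np
from plant import telemetry, grab_frame, camera_info, arm, spotter
from scipy.spatial.transform import Rotation as R
from scipy.optimize import least_squares
def proj(c,P):
    i=camera_info(c);K=i["camera_matrix"];T=i["camera_from_world"]
    p=np.atleast_2d(P)@T[:3,:3].T+T[:3,3]; p=p@K.T; return p[:,:2]/p[:,2:]
def ray(c,uv,z):
    i=camera_info(c);K=i["camera_matrix"];T=i["camera_from_world"]
    d=T[:3,:3].T@np.linalg.inv(K)@[*uv,1]; o=-T[:3,:3].T@T[:3,3]
    return o+d*(z-o[2])/d[2]
def jw(p,P):
    c,s=np.cos(p[2]),np.sin(p[2]);P=np.atleast_2d(P)
    return np.c_[p[0]+c*P[:,0]-s*P[:,1],p[1]+s*P[:,0]+c*P[:,1],P[:,2]]
def wj(p,P):
    c,s=np.cos(p[2]),np.sin(p[2]);d=np.atleast_2d(P)-[p[0],p[1],0]
    return np.c_[c*d[:,0]+s*d[:,1],-s*d[:,0]+c*d[:,1],d[:,2]]
E
python3 - <<'E'
from h import *
import cv2
C=np.array([[.065,.171,.015],[.065,-.171,.015],[-.065,-.171,.015],[-.065,.171,.015]])
top=np.array([[115,218],[403,175],[423,280],[132,328]])/2.9+[190,110]
sc=np.array([[170,407],[322,205],[425,228],[290,445]])/2.9+[180,120]
f=lambda p:np.r_[(proj("top",jw(p,C))-top).ravel(),(proj("scene",jw(p,C))-sc).ravel()]
s=least_squares(f,[.6,0,.15]);p=s.x;print(p,s.fun.round(1)); np.save("jig.npy",p)
q=lambda c,u,z:print(c,u,(wj(p,ray(c,u,z))*1000).round(1))
t=lambda x,y:(x/2.9+190,y/2.9+110); u=lambda x,y:(x/2.9+180,y/2.9+120)
q("top",t(193,255),.057)      # bar centre
q("top",t(177,257),.057);q("top",t(206,252),.057)
q("top",t(394,227),.046) # core back top
q("top",t(308,240),.046)
q("top",t(350,203),.037) ; q("top",t(362,255),.037)
for c in ["top","scene"]:
    grab_frame(c)
    for n,z in [("stop_bar",.05),("stock_core",.031)]:
        for r in spotter.cut_out(c,n)[:4]:
            print(c,n,r["score"],(wj(p,ray(c,r["xy"],z))*1000).round(1))
for P in [[0,.0,.037],[0,.17,.037],[0,-.17,.03]]: print(jw(p,P))
o=telemetry.get_obs();print(R.from_rotvec(o["ee_rot"]).as_matrix().round(3))
# overlay check
im=np.ascontiguousarray(cv2.imread("pics/top0.png"))
E
```

```text
[0.51460179 0.05077752 0.17705645] [-1.   0.2 -0.4 -0.5 -1.   0.5 -1.8 -0.  -0.6 -1.2 -0.8 -2.6  1.6 -0.6
  1.5 -0.7]
top (256.55172413793105, 197.9310344827586) [[-1.3 80.6 57. ]]
top (251.0344827586207, 198.6206896551724) [[-0.7 98.7 57. ]]
top (261.0344827586207, 196.89655172413794) [[-0.2 65.6 57. ]]
top (325.8620689655172, 188.27586206896552) [[  -3.1 -149.7   46. ]]
top (296.2068965517241, 192.75862068965517) [[ -2.5 -50.3  46. ]]
top (310.6896551724138, 180.0) [[  34.7 -104.7   37. ]]
top (314.82758620689657, 197.9310344827586) [[ -27.8 -108.7   37. ]]
top stop_bar 0.9 [[ 1.6 81.1 50. ]]
top stop_bar 0.83 [[ -32.4 -305.4   50. ]]
top stock_core 0.57 [[  -6.1 -106.    31. ]]
top stock_core 0.53 [[-107.   -22.7   31. ]]
scene stop_bar 0.77 [[ -40.2 -246.9   50. ]]
scene stop_bar 0.72 [[-8.4 94.  50. ]]
scene stock_core 0.55 [[ -0.1 -94.3  31. ]]
scene stock_core 0.4 [[122.1  60.6  31. ]]
[[0.51460179 0.05077752 0.037     ]]
[[0.48465921 0.21811981 0.037     ]]
[[ 0.54454437 -0.11656477  0.03      ]]
[[ 0.899  0.437  0.   ]
 [ 0.437 -0.899 -0.   ]
 [ 0.     0.    -1.   ]]
```

Run:
```python
import cv2,numpy as np
a=cv2.imread("pics/top0.png");b=cv2.imread("pics/scene0.png")
cv2.imwrite("pics/both.png",np.vstack([a[:,:],b])[:, :][::1] if 0 else cv2.resize(np.hstack([a[:,:300],b]),(800,340)))
```

```text
(no output)
```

View pics/both.png

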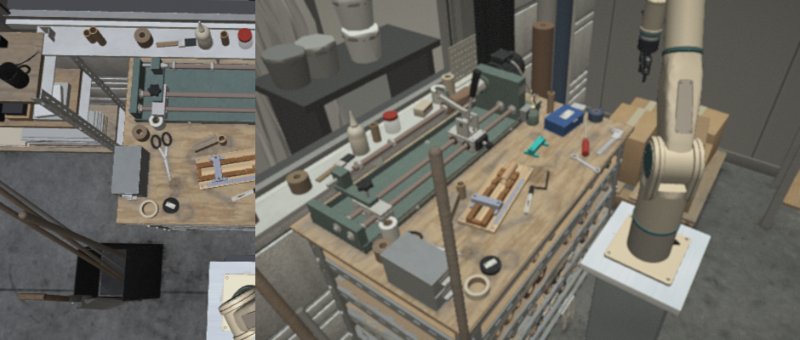

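Emit:
move_arm(steps=[[0.3, -0.17, 0.04, 0, 0, 0.2755, 255], [0.3, -0.17, 0.04, 0, 0, 0.2755, 255], [0.3, -0.17, 0.04, 0, 0, 0.2755, 255], [0.3, -0.17, 0.04, 0, 0, 0.2755, 255], [0.3, -0.17, 0.04, 0, 0, 0.2755, 255], [0.3, -0.17, 0.04, 0, 0, 0.2755, 255], [0.3, -0.17, 0.04, 0, 0, 0.2755, 255], [0.3, -0.17, 0.04, 0, 0, 0.2755, 255]], newtons=30)

```text
time: 1.37
tcp_pos: [0.473, -0.31, 0.218]
ee_rot: [3.129, 0.278, 0.001]
force: [0.4, 0.3, -0.4]
grip_width: 0.0
gripper_force: 0.0
```

Emit:
move_arm(steps=[[0.07, -0.33, 0, 0, 0, 0, 255], [0.07, -0.33, 0, 0, 0, 0, 255], [0.07, -0.33, 0, 0, 0, 0, 255], [0.07, -0.33, 0, 0, 0, 0, 255], [0.07, -0.33, 0, 0, 0, 0, 255], [0.07, -0.33, 0, 0, 0, 0, 255], [0.07, -0.33, 0, 0, 0, 0, 255], [0.07, -0.33, 0, 0, 0, 0, 255]])

```text
time: 2.03
tcp_pos: [0.4826, 0.0235, 0.2183]
ee_rot: [-3.129, -0.278, -0.001]
force: [0.4, -0.5, -0.2]
grip_width: -0.0002
gripper_force: 0.0
```

Emit:
move_arm(steps=[[0.035, -0.153, 0.06, 0, 0, 0, 255], [0.035, -0.153, 0.06, 0, 0, 0, 255], [0.035, -0.153, 0.06, 0, 0, 0, 255], [0.035, -0.153, 0.06, 0, 0, 0, 255], [0.035, -0.153, 0.06, 0, 0, 0, 255], [0.035, -0.153, 0.06, 0, 0, 0, 255]])

```text
time: 2.53
tcp_pos: [0.4892, 0.1814, 0.1569]
ee_rot: [-3.128, -0.288, 0.002]
force: [0.0, -0.8, 0.4]
grip_width: -0.0001
gripper_force: 0.0
```

Run:
```python
from h import *
import cv2
p=np.load("jig.npy")
o=telemetry.get_obs();M=R.from_rotvec(o["ee_rot"]).as_matrix()
print(o["time"],o["tcp_pos"],(wj(p,o["tcp_pos"])*1000).round(1),o["force"],M.round(3).tolist())
cv2.imwrite("pics/w1.png",grab_frame("wrist")[:,:,::-1])
a=grab_frame("scene")[:,:,::-1][120:320,180:440];b=grab_frame("top")[:,:,::-1][140:240,200:360]
cv2.imwrite("pics/s1.png",np.vstack([cv2.resize(a,(520,400)),cv2.resize(b[:,:],(520,325))])[:600])
```

```text
2.5333 [0.48919472 0.1814377  0.15693358] [[ -2.  133.1 156.9]] [ 0.01890132 -0.77326749  0.35947417] [[0.983, 0.182, -0.002], [0.182, -0.983, 0.001], [-0.001, -0.001, -1.0]]
```

View pics/w1.png

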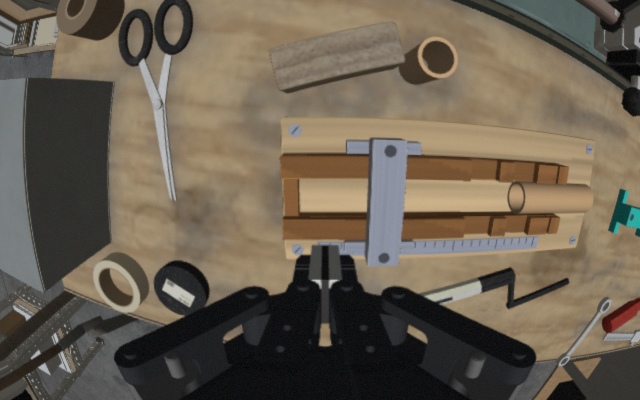

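The wrist view shows the jig square to the tool, with the shut fingertips at (325,250). The bar lies at columns 367–408 and the core's front end is at (516,197). I'll refine the pose from this view.

```bash
cat >> h.py <<'E'
def wray(i,uv,z):
    K=i["camera_matrix"];T=i["camera_from_world"]
    x=(uv[0]-K[0,2])/K[0,0];y=(uv[1]-K[1,2])/K[1,1];r=np.hypot(x,y)
    d=T[:3,:3].T@[np.sin(r)*x/r,np.sin(r)*y/r,np.cos(r)]; o=-T[:3,:3].T@T[:3,3]
    return o+d*(z-o[2])/d[2]
E
python3 - <<'E'
from h import *
p=np.load("jig.npy");i=camera_info("wrist")
for n,u,z in [("TL",(282,118),.015),("TR",(594,142),.015),("BR",(575,249),.015),("BL",(286,258),.015),
 ("bar+y",(369,200),.057),("bar-y",(407,200),.057),("bar end+x",(389,139),.057),("bar end-x",(384,265),.057),("core front top",(520,183),.046),("core front bot",(518,211),.046),
 ("rail far +y end",(281,155),.037),("rail near +y end",(283,235),.037),("notch1",(470,160),.037),("notch1end",(498,161),.037),("notch1b",(464,218),.037)]:
    print(n,(wj(p,wray(i,u,z))*1000).round(1))
E
```

```text
TL [[ 70.6 164.4  15. ]]
TR [[  68.1 -175.7   15. ]]
BR [[ -62.4 -176.8   15. ]]
BL [[-57.6 165.4  15. ]]
bar+y [[11.  96.1 57. ]]
bar-y [[11.  66.9 57. ]]
bar end+x [[56.3 82.9 57. ]]
bar end-x [[-43.4  81.1  57. ]]
core front top [[ 23.7 -42.8  46. ]]
core front bot [[ -2.2 -45.5  46. ]]
rail far +y end [[ 42.  162.8  37. ]]
rail near +y end [[-25.  163.8  37. ]]
notch1 [[40.3  7.  37. ]]
notch1end [[ 40.7 -21.7  37. ]]
notch1b [[-11.    6.5  37. ]]
```

Emit:
move_arm(steps=[[0.006, 0, 0.04, 0, 0, 0, 255], [0.006, 0, 0.07, 0, 0, 0, 255], [0.006, 0, 0.089, 0, 0, 0, 255], [0.006, 0, 0.089, 0, 0, 0, 255], [0.006, 0, 0.089, 0, 0, 0, 255]])

```text
time: 3.1
tcp_pos: [0.4961, 0.1774, 0.069]
ee_rot: [3.129, 0.274, -0.002]
force: [0.8, -0.6, -0.7]
grip_width: 0.0002
gripper_force: 0.0
```

Run:
```python
from h import *
import cv2
p=np.load("jig.npy")
o=telemetry.get_obs()
print(o["time"],o["tcp_pos"],(wj(p,o["tcp_pos"])*1000).round(1),o["force"])
a=grab_frame("wrist")[:,:,::-1]
b=grab_frame("scene")[:,:,::-1][180:300,220:380]
cv2.imwrite("pics/w2.png",np.vstack([cv2.resize(a,(480,300)),cv2.resize(b,(400,300))[:,:].repeat(1,0) if 0 else cv2.resize(b,(480,300))]))
```

```text
3.1 [0.49609923 0.17744666 0.06897406] [[  4.1 127.9  69. ]] [ 0.80948336 -0.63758463 -0.653316  ]
```

View pics/w2.png

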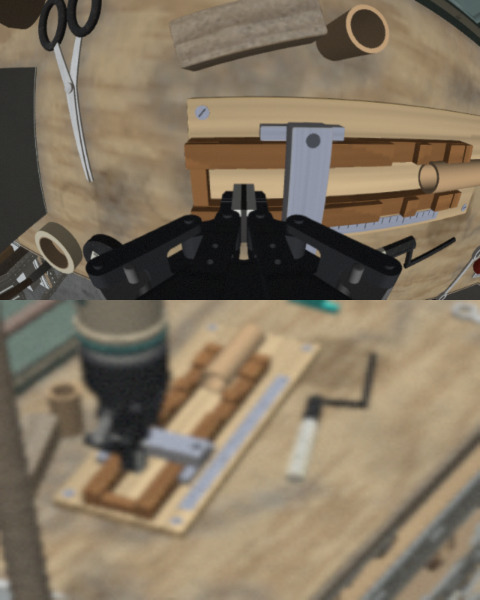

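Emit:
move_arm(steps=[[0, 0.003, 0, 0, 0, 0, 255], [0, 0.006, 0, 0, 0, 0, 255], [0, 0.009, 0, 0, 0, 0, 255], [0, 0.012, 0, 0, 0, 0, 255], [0, 0.015, 0, 0, 0, 0, 255], [0, 0.018, 0, 0, 0, 0, 255], [0, 0.021, 0, 0, 0, 0, 255], [0, 0.024, 0, 0, 0, 0, 255]])

```text
time: 3.87
tcp_pos: [0.5003, 0.1568, 0.0691]
ee_rot: [-3.128, -0.28, -0.001]
force: [-0.9, 4.7, 2.8]
grip_width: -0.0002
gripper_force: 2.1
```

Emit:
move_arm(steps=[[0, 0.003, 0, 0, 0, 0, 255], [0, 0.006, 0, 0, 0, 0, 255], [0, 0.009, 0, 0, 0, 0, 255], [0, 0.012, 0, 0, 0, 0, 255], [0, 0.015, 0, 0, 0, 0, 255], [0, 0.018, 0, 0, 0, 0, 255], [0, 0.021, 0, 0, 0, 0, 255], [0, 0.024, 0, 0, 0, 0, 255]])

```text
time: 4.53
tcp_pos: [0.5046, 0.1322, 0.0691]
ee_rot: [-3.129, -0.278, -0.001]
force: [0.7, 5.6, 4.1]
grip_width: 0.0002
gripper_force: 2.7
```

Run:
```python
from h import *
import cv2
p=np.load("jig.npy")
o=telemetry.get_obs()
print(o["time"],o["tcp_pos"],(wj(p,o["tcp_pos"])*1000).round(1),o["force"])
a=grab_frame("wrist")[:,:,::-1];cv2.imwrite("pics/w3.png",a)
```

```text
4.5333 [0.50458777 0.13216491 0.06905679] [[ 4.5 81.9 69.1]] [0.66422839 5.57770029 4.09467248]
```

View pics/w3.png

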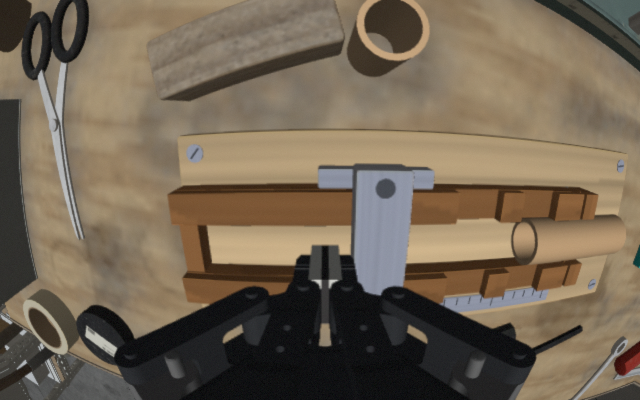

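The finger is now touching the bar (about 5 N) and the bar is sliding squarely. It lies at columns 354–409, and the first notch at columns 457–498 on the far rail.

Run:
```python
from h import *
p=np.load("jig.npy");i=camera_info("wrist")
for n,u,z in [("bar+y",(354,240),.057),("bar-y",(408,240),.057),("notch+y",(457,193),.037),("notch-y",(498,193),.037),("n2",(523,193),.037),("n2e",(554,193),.037),("b+y",(444,268),.037),("b-y",(483,268),.037),("fingertip R",(341,246),.045),("core front",(523,219),.046)]:
    print(n,(wj(p,wray(i,u,z))*1000).round(1))
```

```text
bar+y [[23.5 68.3 57. ]]
bar-y [[23.1 42.8 57. ]]
notch+y [[40.8 11.3 37. ]]
notch-y [[ 41.1 -15.1  37. ]]
n2 [[ 41.3 -33.4  37. ]]
n2e [[ 41.7 -59.4  37. ]]
b+y [[-3.9 12.8 37. ]]
b-y [[ -5.7 -14.   37. ]]
fingertip R [[15.1 73.5 45. ]]
core front [[ 28.6 -29.7  46. ]]
```

Emit:
move_arm(steps=[[0, 0.003, 0, 0, 0, 0, 255], [0, 0.006, 0, 0, 0, 0, 255], [0, 0.009, 0, 0, 0, 0, 255], [0, 0.012, 0, 0, 0, 0, 255], [0, 0.015, 0, 0, 0, 0, 255], [0, 0.018, 0, 0, 0, 0, 255], [0, 0.021, 0, 0, 0, 0, 255], [0, 0.024, 0, 0, 0, 0, 255]])

```text
time: 5.25
tcp_pos: [0.5086, 0.1085, 0.069]
ee_rot: [-3.129, -0.279, 0.0]
force: [-1.1, 5.1, 3.1]
grip_width: -0.0001
gripper_force: 2.6
```

Emit:
move_arm(steps=[[0, 0.003, 0, 0, 0, 0, 255], [0, 0.006, 0, 0, 0, 0, 255], [0, 0.009, 0, 0, 0, 0, 255], [0, 0.012, 0, 0, 0, 0, 255], [0, 0.015, 0, 0, 0, 0, 255], [0, 0.018, 0, 0, 0, 0, 255], [0, 0.021, 0, 0, 0, 0, 255], [0, 0.024, 0, 0, 0, 0, 255]])

```text
time: 5.92
tcp_pos: [0.5128, 0.0835, 0.0687]
ee_rot: [3.128, 0.277, -0.001]
force: [0.5, 0.3, 2.0]
grip_width: 0.0003
gripper_force: 0.6
```

Emit:
move_arm(steps=[[0, 0.001, 0, 0, 0, 0, 255], [0, 0.002, 0, 0, 0, 0, 255], [0, 0.003, 0, 0, 0, 0, 255], [0, 0.004, 0, 0, 0, 0, 255]])

```text
time: 6.25
tcp_pos: [0.5133, 0.0812, 0.0688]
ee_rot: [-3.129, -0.279, 0.001]
force: [-1.0, 3.9, 0.9]
grip_width: -0.0002
gripper_force: 1.7
```

Emit:
move_arm(steps=[[0, 0.001, 0, 0, 0, 0, 255], [0, 0.002, 0, 0, 0, 0, 255], [0, 0.003, 0, 0, 0, 0, 255], [0, 0.003, 0, 0, 0, 0, 255]])

```text
time: 6.58
tcp_pos: [0.5142, 0.0775, 0.0689]
ee_rot: [3.129, 0.278, -0.0]
force: [-0.6, 1.9, 0.4]
grip_width: 0.0001
gripper_force: 1.2
```

Run:
```python
from h import *
import cv2
p=np.load("jig.npy")
o=telemetry.get_obs()
print(o["time"],o["tcp_pos"],(wj(p,o["tcp_pos"])*1000).round(1),o["force"])
a=grab_frame("wrist")[:,:,::-1];cv2.imwrite("pics/w4.png",a[100:340,160:640].repeat(1,0))
np.save("T4.npy",camera_info("wrist")["camera_from_world"])
```

```text
6.5833 [0.51418854 0.0775263  0.06886316] [[ 4.3 26.4 68.9]] [-0.62630728  1.87246256  0.37475838]
```

View pics/w4.png

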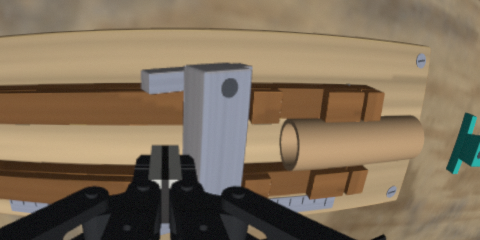

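The bar's front side has tipped into the notch: the +y shoe still shows at (165,80) while the other shoe has sunk behind the rail. It needs a few more mm.

Emit:
move_arm(steps=[[0, 0.001, 0, 0, 0, 0, 255], [0, 0.002, 0, 0, 0, 0, 255], [0, 0.003, 0, 0, 0, 0, 255], [0, 0.003, 0, 0, 0, 0, 255]])

```text
time: 6.97
tcp_pos: [0.5148, 0.0746, 0.0689]
ee_rot: [3.129, 0.278, 0.0]
force: [0.7, 2.2, 0.0]
grip_width: -0.0001
gripper_force: 1.4
```

Emit:
move_arm(steps=[[0, 0.001, 0, 0, 0, 0, 255], [0, 0.002, 0, 0, 0, 0, 255], [0, 0.002, 0, 0, 0, 0, 255]])

```text
time: 7.22
tcp_pos: [0.5152, 0.0727, 0.0689]
ee_rot: [3.129, 0.278, 0.0]
force: [-0.3, 3.2, 1.5]
grip_width: -0.0001
gripper_force: 1.6
```

Run:
```python
from h import *
import cv2
p=np.load("jig.npy")
o=telemetry.get_obs()
print(o["time"],o["tcp_pos"],(wj(p,o["tcp_pos"])*1000).round(1),o["force"])
a=grab_frame("wrist")[:,:,::-1];cv2.imwrite("pics/w5.png",a[100:340,160:640])
```

```text
7.2167 [0.51519453 0.072722   0.06894246] [[ 4.4 21.5 68.9]] [-0.26797157  3.20841541  1.45851062]
```

View pics/w5.png

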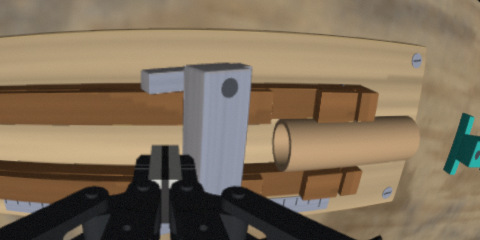

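Emit:
move_arm(steps=[[0, 0.001, 0, 0, 0, 0, 255], [0, 0.002, 0, 0, 0, 0, 255], [0, 0.002, 0, 0, 0, 0, 255]])

```text
time: 7.52
tcp_pos: [0.5155, 0.0707, 0.0689]
ee_rot: [3.129, 0.278, 0.0]
force: [-0.3, 3.4, 1.0]
grip_width: -0.0003
gripper_force: 1.5
```

Emit:
move_arm(steps=[[0, 0.001, 0, 0, 0, 0, 255], [0, 0.002, 0, 0, 0, 0, 255], [0, 0.002, 0, 0, 0, 0, 255]])

```text
time: 7.77
tcp_pos: [0.5159, 0.0687, 0.0689]
ee_rot: [3.129, 0.277, 0.0]
force: [-0.1, 2.4, 1.1]
grip_width: 0.0005
gripper_force: 1.5
```

Emit:
move_arm(steps=[[0, 0.001, 0, 0, 0, 0, 255], [0, 0.001, 0, 0, 0, 0, 255], [0, 0.001, 0, 0, 0, 0, 255]])

```text
time: 8.02
tcp_pos: [0.516, 0.068, 0.0689]
ee_rot: [3.129, 0.278, 0.0]
force: [-0.5, 3.1, 1.3]
grip_width: 0.0001
gripper_force: 1.7
```

Emit:
move_arm(steps=[[0, 0.001, 0, 0, 0, 0, 255], [0, 0.001, 0, 0, 0, 0, 255], [0, 0.001, 0, 0, 0, 0, 255]])

```text
time: 8.27
tcp_pos: [0.5161, 0.0669, 0.0689]
ee_rot: [3.129, 0.278, -0.0]
force: [-0.0, 3.1, 1.0]
grip_width: -0.0001
gripper_force: 1.5
```

Run:
```python
from h import *
import cv2
p=np.load("jig.npy")
o=telemetry.get_obs()
print(o["time"],o["tcp_pos"],(wj(p,o["tcp_pos"])*1000).round(1),o["force"])
a=grab_frame("wrist")[:,:,::-1];cv2.imwrite("pics/w6.png",a[100:340,160:640])
```

```text
8.2667 [0.51609894 0.06688937 0.06887655] [[ 4.3 15.6 68.9]] [-0.02233807  3.0999492   1.00313043]
```

View pics/w6.png

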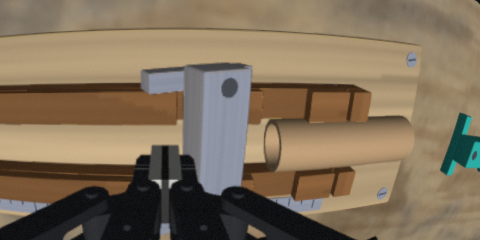

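Run:
```python
from h import *
import cv2
p=np.load("jig.npy");i=camera_info("wrist");T=i["camera_from_world"]
print("cam",(wj(p,-T[:3,:3].T@T[:3,3])*1000).round(1))
for n,u,z in [("bar+y top",(345,240),.057),("bar-y top",(407,240),.057),("bar far end +y",(346,166),.057),("bar far end -y",(410,166),.057),("edge177",(337,193),.037),("block end",(422,190),.037),("n2 end",(470,190),.037),("rail end",(523,190),.037),("shoe +y end",(302,171),.037),("plate screw",(573,158),.015)]:
    print(n,(wj(p,wray(i,u,z))*1000).round(1))
im=cv2.imread("pics/w6.png")[50:140,120:300]; cv2.imwrite("pics/z6.png",cv2.resize(im,None,fx=4.4,fy=4.4,interpolation=cv2.INTER_CUBIC))
```

```text
cam [[ 79.3  16.5 186.5]]
bar+y top [[23.5  7.2 57. ]]
bar-y top [[ 23.1 -21.9  57. ]]
bar far end +y [[57.4  7.4 57. ]]
bar far end -y [[ 57.8 -20.6  57. ]]
edge177 [[40.4 10.3 37. ]]
block end [[ 42.2 -33.6  37. ]]
n2 end [[ 42.5 -61.6  37. ]]
rail end [[ 43.1 -98.2  37. ]]
shoe +y end [[51.5 27.6 37. ]]
plate screw [[  62.3 -160.3   15. ]]
```

View pics/z6.png

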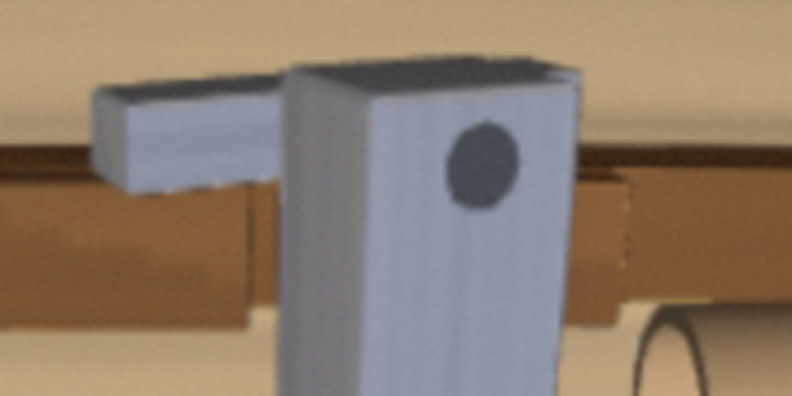

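The zoomed crop shows the bar pitched forward: its rear face is visible, and its rear bottom edge (280) is already past the notch edge (250). My push is what holds it tipped, so I'll back off to let it drop.

Emit:
move_arm(steps=[[0, -0.001, 0, 0, 0, 0, 255], [0, -0.003, 0, 0, 0, 0, 255], [0, -0.006, 0, 0, 0, 0, 255], [0, -0.008, 0, 0, 0, 0, 255], [0, -0.008, 0, 0, 0, 0, 255]])

```text
time: 8.73
tcp_pos: [0.5146, 0.0751, 0.0689]
ee_rot: [3.129, 0.279, -0.0]
force: [-1.1, 0.5, 0.1]
grip_width: 0.0002
gripper_force: 0.0
```

Run:
```python
from h import *
import cv2
p=np.load("jig.npy")
o=telemetry.get_obs()
print(o["time"],o["tcp_pos"],(wj(p,o["tcp_pos"])*1000).round(1),o["force"])
a=grab_frame("wrist")[:,:,::-1];cv2.imwrite("pics/w7.png",cv2.resize(a[140:300,260:500],None,fx=3,fy=3,interpolation=cv2.INTER_CUBIC))
```

```text
8.7333 [0.51459396 0.07505755 0.06886327] [[ 4.3 23.9 68.9]] [-1.14636022  0.46316777  0.12975579]
```

View pics/w7.png

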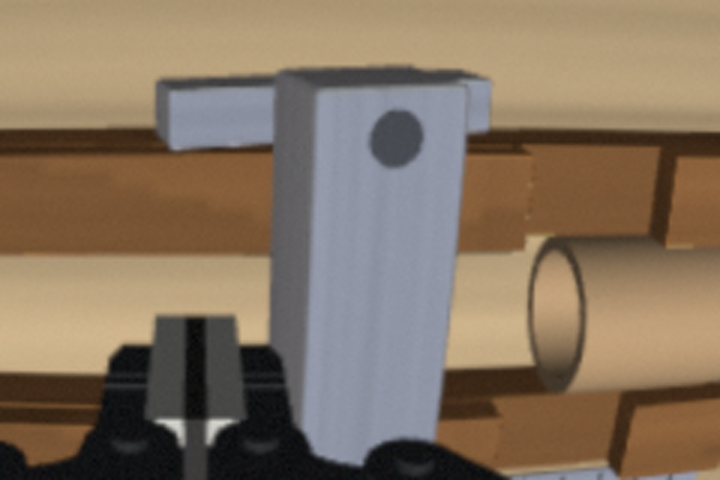

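The bar rocked back but is still pitched: the rear shoe protrudes about 118 px and the front one only 25 px, so the rear edge sits on the rail. My push was too high. The fingertip fits in the 34 mm trough, so I'll check lateral centring and then push low at the bar's bottom edge. I've now viewed 11 pictures, one over the limit of 10, so from here I'll use numbers only.

Run:
```python
from h import *
p=np.load("jig.npy");i=camera_info("wrist")
o=telemetry.get_obs();print((wj(p,o["tcp_pos"])*1000).round(1))
z=lambda x,y:(x/3+260,y/3+140)
for n,u,h in [("far rail inner",z(100,252),.037),("far rail inner R",z(490,248),.037),("near rail inner",z(30,408),.037),("near rail inner R",z(470,403),.037),("far rail outer",z(80,152),.037),
 ("tip far corner L",z(157,316),.044),("tip far R",z(237,316),.044),("bar +y top edge",z(317,90),.055),("bar -y top",z(467,86),.051),("block end",z(527,200),.037),("n2 end",z(668,200),.037)]:
    print(n,(wj(p,wray(i,u,h))*1000).round(1))
```

```text
[[ 4.3 23.6 68.9]]
far rail inner [[23.8 40.6 37. ]]
far rail inner R [[ 24.2 -28.1  37. ]]
near rail inner [[-7.4 54.9 37. ]]
near rail inner R [[ -7.2 -28.   37. ]]
far rail outer [[41.5 43.4 37. ]]
tip far corner L [[15.  30.6 44. ]]
tip far R [[15.  17.2 44. ]]
bar +y top edge [[55.4  6.7 55. ]]
bar -y top [[ 55.6 -17.1  51. ]]
block end [[ 33.1 -34.2  37. ]]
n2 end [[ 33.1 -63.2  37. ]]
```

Emit:
move_arm(steps=[[0.004, 0, 0, 0, 0, 0, 255], [0.004, 0, 0.004, 0, 0, 0, 255], [0.004, 0, 0.008, 0, 0, 0, 255], [0.004, 0, 0.011, 0, 0, 0, 255], [0.004, 0, 0.011, 0, 0, 0, 255]])

```text
time: 9.2
tcp_pos: [0.518, 0.0755, 0.057]
ee_rot: [3.129, 0.278, -0.003]
force: [-0.5, 0.4, -0.5]
grip_width: 0.0001
gripper_force: 0.0
```

Emit:
move_arm(steps=[[0, 0.001, 0, 0, 0, 0, 255], [0, 0.002, 0, 0, 0, 0, 255], [0, 0.003, 0, 0, 0, 0, 255], [0, 0.004, 0, 0, 0, 0, 255], [0, 0.005, 0, 0, 0, 0, 255], [0, 0.006, 0, 0, 0, 0, 255], [0, 0.006, 0, 0, 0, 0, 255]])

```text
time: 9.78
tcp_pos: [0.5191, 0.0714, 0.058]
ee_rot: [-3.127, -0.28, 0.001]
force: [-1.9, 4.9, 0.3]
grip_width: -0.0
gripper_force: 2.8
```

Emit:
move_arm(steps=[[0, 0.001, 0, 0, 0, 0, 255], [0, 0.002, 0, 0, 0, 0, 255], [0, 0.002, 0, 0, 0, 0, 255]])

```text
time: 10.03
tcp_pos: [0.5191, 0.0712, 0.0582]
ee_rot: [-3.125, -0.282, 0.002]
force: [-2.3, 8.4, 2.4]
grip_width: 0.0001
gripper_force: 4.8
```

Emit:
move_arm(steps=[[0, 0.001, 0, 0, 0, 0, 255], [0, 0.001, 0, 0, 0, 0, 255]])

```text
time: 10.2
tcp_pos: [0.5191, 0.071, 0.0582]
ee_rot: [-3.124, -0.283, 0.002]
force: [-3.3, 11.2, 2.3]
grip_width: -0.0001
gripper_force: 5.7
```

Emit:
move_arm(steps=[[0, 0.001, 0, 0, 0, 0, 255], [0, 0.001, 0, 0, 0, 0, 255]])

```text
time: 10.37
tcp_pos: [0.5192, 0.0709, 0.0583]
ee_rot: [-3.123, -0.284, 0.002]
force: [-3.9, 12.5, 3.4]
grip_width: -0.0005
gripper_force: 6.7
```

The arm is blocked at about 12 N. The numbers show why: the wider finger back (half-width about 14 mm, against about 7 mm for the pads) touches the bar's top edge and tips it. I'll back off and turn the tool 90°, so the flat side of the finger pushes at the bar's low rear edge.

Emit:
move_arm(steps=[[0, -0.005, 0, 0, 0, 0, 255], [0, -0.012, 0, 0, 0, 0, 255], [0, -0.025, 0, 0, 0, 0, 255], [0, -0.03, -0.02, 0, 0, 0, 255], [0, -0.03, -0.05, 0, 0, 0, 255], [0, -0.03, -0.06, 0, 0, 0, 255], [0, -0.03, -0.06, 0, 0, 0, 255]])

```text
time: 10.95
tcp_pos: [0.5173, 0.0951, 0.1204]
ee_rot: [3.129, 0.277, 0.009]
force: [-0.2, 0.3, -0.9]
grip_width: 0.0
gripper_force: 0.0
```

Run:
```python
from h import *
import cv2
p=np.load("jig.npy")
o=telemetry.get_obs()
print(o["time"],(wj(p,o["tcp_pos"])*1000).round(1),o["force"],o["q"])
cv2.imwrite("pics/w8.png",grab_frame("wrist")[:,:,::-1]);i=camera_info("wrist")
for r in spotter.cut_out("wrist","stop_bar")[:2]:
    ys,xs=np.where(r["mask"]);print(r["score"],r["xy"],xs.min(),xs.max(),ys.min(),ys.max())
    for row in range(ys.min(),ys.max(),8):
        k=xs[ys==row]
        if len(k):print(row,k.min(),k.max(),(wj(p,wray(i,(k.min(),row),.057))*1000).round(0)[0,:2],(wj(p,wray(i,(k.max(),row),.05))*1000).round(0)[0,:2])
```

```text
10.95 [[ 10.4  43.1 120.4]] [-0.18609775  0.2669898  -0.88806458] [-0.28546102  0.65474323  0.07445623  1.98884617 -0.09310719  0.495357
 -1.53891735]
0.77 [611.9, 236.3] 584 639 205 257
205 599 603 [  30. -186.] [  28. -202.]
213 596 639 [  23. -184.] [  19. -275.]
221 593 639 [  16. -182.] [  10. -279.]
229 591 639 [   9. -182.] [   1. -284.]
237 588 639 [   1. -181.] [  -8. -289.]
245 586 639 [  -6. -181.] [ -17. -295.]
253 585 629 [ -14. -183.] [ -25. -276.]
0.73 [394.1, 219.0] 351 435 158 294
158 399 410 [59. -0.] [59. -9.]
166 351 435 [54. 28.] [ 54. -26.]
174 352 434 [49. 28.] [ 49. -26.]
182 377 421 [45. 12.] [ 43. -18.]
190 377 420 [40. 12.] [ 38. -17.]
198 377 419 [35. 12.] [ 33. -17.]
206 376 418 [30. 12.] [ 27. -17.]
214 375 416 [24. 13.] [ 22. -16.]
222 375 417 [19. 13.] [ 16. -17.]
230 375 416 [14. 12.] [ 11. -17.]
238 374 415 [ 8. 13.] [  5. -17.]
246 374 415 [ 3. 12.] [ -1. -18.]
254 374 413 [-3. 12.] [ -7. -17.]
262 372 412 [-9. 13.] [-13. -17.]
270 370 411 [-15.  14.] [-20. -17.]
278 357 422 [-21.  22.] [-27. -26.]
286 371 409 [-27.  12.] [-33. -17.]
```

Next I'll fit the bar's height and pitch to the network's silhouette.

```bash
cat >> h.py <<'E'
import cv2
from scipy.optimize import minimize
def wproj(i,P):
    K=i["camera_matrix"];T=i["camera_from_world"]
    c=np.atleast_2d(P)@T[:3,:3].T+T[:3,3];r=np.hypot(c[:,0],c[:,1]);t=np.arctan2(r,c[:,2])
    return np.c_[K[0,0]*t*c[:,0]/r+K[0,2],K[1,1]*t*c[:,1]/r+K[1,2]]
def box(a,b):
    return np.array([[x,y,z] for x in(a[0],b[0]) for y in(a[1],b[1]) for z in(a[2],b[2])])
BOX=[box((-.05,-.013,0),(.05,.013,.02)),box((.037,-.03,-.012),(.05,.03,0)),box((-.05,-.03,-.012),(-.037,.03,0))]
def barmask(i,p,v):  # v: x,y,z mm, pitch (nose -y down positive)
    m=np.zeros((400,640),np.uint8);c,s=np.cos(v[3]),np.sin(v[3])
    for B in BOX:
        Q=np.c_[B[:,0],c*B[:,1]-s*B[:,2],s*B[:,1]+c*B[:,2]]+np.array(v[:3])/1000
        u=wproj(i,jw(p,Q));cv2.fillConvexPoly(m,cv2.convexHull((u*16).astype(np.int32)),1,shift=4)
    return m
def barfit(i,p,mask,v0,rows=275):
    def f(v):
        m=barmask(i,p,v)[:rows]>0;k=mask[:rows]
        return 1-(m&k).sum()/(m|k).sum()
    out=[]
    for pi in(-.2,0,.15,.3):
      for z in (29,33,37):
        s=minimize(f,[*v0,z,pi],method="Nelder-Mead",options=dict(initial_simplex=[[v0[0]+a,v0[1]+b,z+c,pi+d] for a,b,c,d in [(0,0,0,0),(3,0,0,0),(0,3,0,0),(0,0,3,0),(0,0,0,.1)]]))
        out.append((round(s.fun,3),s.x.round(2)))
    return sorted(out,key=lambda t:t[0])[:4]
E
python3 - <<'E'
from h import *
p=np.load("jig.npy");grab_frame("wrist");i=camera_info("wrist")
rs=[r for r in spotter.cut_out("wrist","stop_bar") if r["xy"][0]<500 and r["mask"].sum()<9000]
r=rs[0];np.save("m8.npy",r["mask"])
for o in barfit(i,p,r["mask"],(8,-3)):print(o)
E
```

```text
(np.float64(0.107), array([ 4.66, -4.51, 38.92, -0.16]))
(np.float64(0.107), array([ 4.74, -4.48, 39.22, -0.17]))
(np.float64(0.107), array([ 4.12, -4.66, 38.01, -0.16]))
(np.float64(0.108), array([ 4.34, -4.56, 38.32, -0.15]))
```

Run:
```python
from h import *
p=np.load("jig.npy");i=camera_info("wrist");T=i["camera_from_world"];print("cam",(wj(p,-T[:3,:3].T@T[:3,3])*1000).round(0))
a=cv2.imread("pics/w8.png").astype(int)
for row in(162,170,176,182,196,210,225,240):
    print(row,' '.join(f"{c}:{a[row,c].mean():.0f}{'b' if a[row,c,0]>a[row,c,2] else ''}" for c in range(342,446,2)))
m=np.load("m8.npy");print(m.shape)
b=barmask(i,p,(4.7,-4.5,39,-.16))
for v in [(4.7,-4.5,39,-.16),(8,-4,29,0),(8,-4,37,0),(8,-2,33,.3)]:
    b=barmask(i,p,v);print(v,[(row,np.where(b[row])[0][[0,-1]].tolist() if b[row].any() else 0,np.where(m[row])[0][[0,-1]].tolist() if m[row].any() else 0) for row in(158,162,166,170,176,182,196,225,270)])
```

```text
cam [[ 83.  44. 234.]]
162 342:155 344:154 346:154 348:156 350:145 352:84 354:77b 356:74b 358:75b 360:74b 362:76b 364:74b 366:77b 368:74b 370:76b 372:77b 374:76b 376:76b 378:65b 380:67 382:68b 384:78b 386:79b 388:80b 390:80b 392:78b 394:78b 396:78b 398:76 400:75b 402:74 404:74b 406:73 408:71b 410:71b 412:70 414:68 416:78 418:81 420:85 422:90 424:91 426:95 428:91 430:111 432:135 434:154 436:156 438:155 440:156 442:156 444:155
170 342:142 344:143 346:142 348:143 350:133 352:101b 354:142b 356:145b 358:146b 360:144b 362:144b 364:145b 366:144b 368:144b 370:145b 372:145b 374:145b 376:142b 378:71b 380:67b 382:124b 384:154b 386:152b 388:152b 390:150b 392:147b 394:153b 396:148b 398:107b 400:78b 402:77b 404:80b 406:115b 408:150b 410:152b 412:152b 414:151b 416:151b 418:153b 420:153b 422:147b 424:145b 426:146b 428:147b 430:146b 432:147b 434:145b 436:147 438:146 440:147 442:147 444:145
176 342:90 344:89 346:89 348:76 350:74 352:84 354:110b 356:114b 358:113b 360:114b 362:115b 364:116b 366:116b 368:119b 370:119b 372:121b 374:119b 376:112b 378:65b 380:66 382:125b 384:154b 386:149b 388:152b 390:149b 
[... 2844 characters left out ...]
], [378, 421]), (196, [375, 419], [378, 420]), (225, [373, 416], [376, 416]), (270, [347, 424], [372, 413])]
(8, -4, 37, 0) [(158, [351, 441], [353, 419]), (162, [351, 440], [353, 435]), (166, [351, 440], [353, 436]), (170, [351, 440], [352, 436]), (176, [378, 425], [378, 422]), (182, [377, 424], [378, 421]), (196, [377, 423], [378, 420]), (225, [375, 419], [376, 416]), (270, [348, 428], [372, 413])]
(8, -2, 33, 0.3) [(158, [346, 430], [353, 419]), (162, [345, 430], [353, 435]), (166, [345, 429], [353, 436]), (170, [345, 429], [352, 436]), (176, [376, 425], [378, 422]), (182, [375, 425], [378, 421]), (196, [374, 423], [378, 420]), (225, [373, 420], [376, 416]), (270, [343, 418], [372, 413])]
```

With the bar modelled level at z = 29 mm, the silhouette matches within 1–3 px. It doesn't match at 37 mm or tilted, so the bar has dropped in, and that explains why the 12 N push didn't move it. Next I go over to the core's back end, turning the tool 90° on the way.

Emit:
move_arm(steps=[[0, 0.03, 0, 0, 0, -0.12, 255], [-0.002, 0.065, 0, 0, 0, -0.24, 255], [-0.002, 0.1, 0, 0, 0, -0.36, 255], [-0.002, 0.135, 0, 0, 0, -0.48, 255], [-0.002, 0.17, 0, 0, 0, -0.6, 255], [-0.002, 0.205, 0, 0, 0, -0.72, 255], [-0.002, 0.228, 0, 0, 0, -0.785, 255], [-0.002, 0.228, 0, 0, 0, -0.785, 255]])

```text
time: 11.82
tcp_pos: [0.5526, -0.1375, 0.1163]
ee_rot: [2.788, 1.442, -0.004]
force: [-0.3, -0.7, 0.3]
grip_width: -0.0001
gripper_force: 0.0
```

Emit:
move_arm(steps=[[0, 0, 0, 0, 0, -0.12, 255], [0, 0, 0, 0, 0, -0.24, 255], [0, 0, 0, 0, 0, -0.36, 255], [0, 0, 0, 0, 0, -0.48, 255], [0, 0, 0, 0, 0, -0.6, 255], [0, 0, 0, 0, 0, -0.72, 255], [0, 0, 0, 0, 0, -0.786, 255], [0, 0, 0, 0, 0, -0.786, 255]])

```text
time: 12.48
tcp_pos: [0.5524, -0.129, 0.1165]
ee_rot: [-2.013, -2.408, 0.0]
force: [-0.6, 1.0, 0.2]
grip_width: 0.0001
gripper_force: 0.0
```

```bash
cat > look.py <<'E'
from h import *
import sys
p=np.load("jig.npy");o=telemetry.get_obs();M=R.from_rotvec(o["ee_rot"]).as_matrix()
print(o["time"],(wj(p,o["tcp_pos"])*1000).round(1),o["force"].round(1),"toolx yaw rel jig",(np.arctan2(M[1,0],M[0,0])-p[2]).round(3))
im=grab_frame("wrist");cv2.imwrite(sys.argv[1],im[:,:,::-1]);i=camera_info("wrist")
T=i["camera_from_world"];print("cam",(wj(p,-T[:3,:3].T@T[:3,3])*1000).round(0))
for n in("stock_core","stop_bar"):
    for r in spotter.cut_out("wrist",n)[:3]:
        ys,xs=np.where(r["mask"]);b=np.c_[xs,ys]
        P=np.array([wj(p,wray(i,u,.031 if n=="stock_core" else .045))[0]*1000 for u in b[::7]])
        print(n,r["score"],r["xy"],len(xs),"jig x",np.percentile(P[:,0],[1,50,99]).round(1),"y",np.percentile(P[:,1],[1,50,99]).round(1))
        if n=="stop_bar" and abs(np.median(P[:,1]))<40:
            for q in barfit(i,p,r["mask"],(8,-4),400)[:2]:print(q)
            for v in[(8,-4.5,29,0),(8,-4.5,37,0)]:
                m=barmask(i,p,v)>0;print(v,((m&r["mask"]).sum()/(m|r["mask"]).sum()).round(3))
E
python3 look.py pics/w9.png
```

```text
12.4833 [[   5.6 -183.6  116.5]] [-0.6  1.   0.2] toolx yaw rel jig 1.572
cam [[   8. -110.  234.]]
stock_core 0.98 [326.8, 89.4] 7383 jig x [-6.5  8.9 23.8] y [-146.   -94.9  -42.1]
stop_bar 0.61 [269.9, 10.3] 445 jig x [-35.9 -26.6  48.8] y [-44.3 -39.4 -34.3]
(np.float64(0.26), array([ 6.27, -0.64, 18.73,  0.09]))
(np.float64(0.267), array([ 6.8 , -3.43, 21.31,  0.27]))
(8, -4.5, 29, 0) 0.662
(8, -4.5, 37, 0) 0.51
stop_bar 0.48 [276.5, 289.5] 170 jig x [-33.4 -27.7 -20.8] y [-233.8 -229.3 -225.8]
```

Emit:
move_arm(steps=[[0, 0.003, 0.03, 0, 0, 0, 255], [0, 0.003, 0.055, 0, 0, 0, 255], [0, 0.003, 0.068, 0, 0, 0, 255], [0, 0.003, 0.068, 0, 0, 0, 255], [0.005, 0.003, 0.068, 0, 0, 0, 255], [0.01, 0.003, 0.068, 0, 0, 0, 255], [0.015, 0.003, 0.068, 0, 0, 0, 255], [0.018, 0.003, 0.068, 0, 0, 0, 255]])

```text
time: 13.3
tcp_pos: [0.5538, -0.1098, 0.0511]
ee_rot: [2.014, 2.409, 0.002]
force: [0.6, -0.0, 0.4]
grip_width: -0.0
gripper_force: 0.0
```

```bash
python3 look.py pics/w10.png
```

```text
13.3 [[  10.3 -165.    51.1]] [ 0.6 -0.   0.4] toolx yaw rel jig 1.572
cam [[ 12. -91. 169.]]
stock_core 0.68 [318.2, 119.3] 16107 jig x [-6.9  8.4 23.3] y [-148.2  -93.1  -40.9]
stock_core 0.54 [234.0, 6.3] 378 jig x [-38.8 -29.2  50.7] y [-39.1 -36.6 -33.5]
stop_bar 0.74 [234.9, 7.6] 397 jig x [-34.2 -25.3  46.3] y [-44.5 -42.3 -39.3]
```

Emit:
move_arm(steps=[[0.002, -0.002, 0.002, 0, 0, 0, 255], [0.004, -0.002, 0.003, 0, 0, 0, 255], [0.006, -0.002, 0.003, 0, 0, 0, 255], [0.008, -0.002, 0.003, 0, 0, 0, 255], [0.01, -0.002, 0.003, 0, 0, 0, 255], [0.012, -0.002, 0.003, 0, 0, 0, 255], [0.014, -0.002, 0.003, 0, 0, 0, 255], [0.016, -0.002, 0.003, 0, 0, 0, 255]])

```text
time: 14.12
tcp_pos: [0.5483, -0.0956, 0.0469]
ee_rot: [2.016, 2.409, 0.0]
force: [0.2, -0.8, 0.8]
grip_width: -0.0002
gripper_force: 0.1
```

Emit:
move_arm(steps=[[0.002, 0, 0, 0, 0, 0, 255], [0.004, 0, 0, 0, 0, 0, 255], [0.006, 0, 0, 0, 0, 0, 255], [0.008, 0, 0, 0, 0, 0, 255], [0.01, 0, 0, 0, 0, 0, 255], [0.011, 0, 0, 0, 0, 0, 255], [0.012, 0, 0, 0, 0, 0, 255], [0.012, 0, 0, 0, 0, 0, 255]])

```text
time: 14.78
tcp_pos: [0.5462, -0.0837, 0.0469]
ee_rot: [-2.015, -2.41, -0.0]
force: [-0.0, -0.1, -0.7]
grip_width: -0.0001
gripper_force: 0.0
```

```bash
python3 look.py pics/w11.png
```

```text
14.7833 [[   7.4 -137.9   46.9]] [-0.  -0.1 -0.7] toolx yaw rel jig 1.572
cam [[  9. -64. 165.]]
stock_core 0.56 [322.1, 135.4] 16868 jig x [-7.2  8.  23.2] y [-131.1  -73.7  -23.5]
stock_core 0.25 [285.4, 151.1] 47585 jig x [-49.5  -7.6  63.5] y [-149.1  -79.2  -18.1]
stop_bar 0.79 [313.2, 10.4] 5148 jig x [-42.8   5.2  54.5] y [-40.  -20.9 -14.3]
(np.float64(0.248), array([ 6.52, -2.97, 35.09, -0.08]))
(np.float64(0.25), array([ 5.8 , -3.12, 33.78, -0.16]))
(8, -4.5, 29, 0) 0.663
(8, -4.5, 37, 0) 0.701
```

Emit:
move_arm(steps=[[0.001, 0, 0, 0, 0, 0, 255], [0.002, 0, 0, 0, 0, 0, 255], [0.003, 0, 0, 0, 0, 0, 255], [0.004, 0, 0, 0, 0, 0, 255], [0.005, 0, 0, 0, 0, 0, 255], [0.005, 0, 0, 0, 0, 0, 255]])

```text
time: 15.43
tcp_pos: [0.5453, -0.0787, 0.0469]
ee_rot: [-2.015, -2.41, -0.0]
force: [-0.8, -0.5, 0.2]
grip_width: -0.0004
gripper_force: 0.0
```

Emit:
move_arm(steps=[[0.001, 0, 0, 0, 0, 0, 255], [0.002, 0, 0, 0, 0, 0, 255], [0.002, 0, 0, 0, 0, 0, 255]])

```text
time: 15.68
tcp_pos: [0.5449, -0.0768, 0.0469]
ee_rot: [-2.015, -2.41, -0.0]
force: [-0.1, -1.3, 0.2]
grip_width: -0.0001
gripper_force: 0.0
```

Emit:
move_arm(steps=[[0.001, 0, 0, 0, 0, 0, 255], [0.001, 0, 0, 0, 0, 0, 255]])

```text
time: 15.85
tcp_pos: [0.5448, -0.076, 0.0469]
ee_rot: [2.016, 2.41, -0.0]
force: [-0.2, -0.8, 0.7]
grip_width: 0.0002
gripper_force: 0.0
```

Emit:
move_arm(steps=[[0.001, 0, 0, 0, 0, 0, 255], [0.001, 0, 0, 0, 0, 0, 255]])

```text
time: 16.02
tcp_pos: [0.5447, -0.0757, 0.047]
ee_rot: [2.016, 2.409, -0.001]
force: [0.7, -2.0, -0.4]
grip_width: -0.0002
gripper_force: 0.9
```

Emit:
move_arm(steps=[[0.001, 0, 0, 0, 0, 0, 255], [0.001, 0, 0, 0, 0, 0, 255]])

```text
time: 16.18
tcp_pos: [0.5445, -0.0746, 0.047]
ee_rot: [2.016, 2.409, -0.001]
force: [0.9, -2.3, 0.7]
grip_width: 0.0001
gripper_force: 1.4
```

Emit:
move_arm(steps=[[0.001, 0, 0, 0, 0, 0, 255], [0.001, 0, 0, 0, 0, 0, 255]])

```text
time: 16.35
tcp_pos: [0.5443, -0.0733, 0.0469]
ee_rot: [2.016, 2.409, -0.0]
force: [1.2, -2.3, -0.3]
grip_width: 0.0002
gripper_force: 1.4
```

```bash
python3 look.py pics/w12.png
```

```text
16.35 [[   7.4 -127.4   46.9]] [ 1.2 -2.3 -0.3] toolx yaw rel jig 1.571
cam [[  9. -53. 165.]]
stock_core 0.56 [322.8, 135.4] 16910 jig x [-6.9  8.1 23.3] y [-120.4  -63.3  -12.5]
stop_bar 0.67 [310.4, 18.5] 9292 jig x [-43.6   4.3  55.8] y [-35.6 -13.6  -3.8]
(np.float64(0.179), array([ 6.02,  0.89, 29.9 ,  0.23]))
(np.float64(0.179), array([ 6.  ,  0.87, 30.02,  0.24]))
(8, -4.5, 29, 0) 0.695
(8, -4.5, 37, 0) 0.706
```

Emit:
move_arm(steps=[[0.001, 0, 0, 0, 0, 0, 255], [0.001, 0, 0, 0, 0, 0, 255]])

```text
time: 16.67
tcp_pos: [0.5443, -0.0732, 0.047]
ee_rot: [2.016, 2.408, -0.001]
force: [1.5, -5.7, 0.9]
grip_width: -0.0002
gripper_force: 2.6
```

Emit:
move_arm(steps=[[0.001, 0, 0, 0, 0, 0, 255], [0.001, 0, 0, 0, 0, 0, 255]])

```text
time: 16.83
tcp_pos: [0.5443, -0.0731, 0.0471]
ee_rot: [2.016, 2.407, -0.002]
force: [1.7, -6.7, -0.2]
grip_width: 0.0
gripper_force: 3.5
```

Force climbed after about 2.7 mm of shared travel, which matches the notch play (3 mm in all), so the bar is confined. I'll retract now and check the bar from above.

Emit:
move_arm(steps=[[-0.002, 0, 0, 0, 0, 0, 255], [-0.008, 0, 0, 0, 0, 0, 255], [-0.02, 0, 0, 0, 0, 0, 255], [-0.03, 0, 0, 0, 0, 0, 255], [-0.03, 0, -0.04, 0, 0, 0, 255], [-0.03, 0, -0.08, 0, 0, 0, 255], [-0.03, 0, -0.11, 0, 0, 0, 255], [-0.03, 0, -0.11, 0, 0, 0, 255]])

```text
time: 17.5
tcp_pos: [0.553, -0.1017, 0.1626]
ee_rot: [2.012, 2.402, 0.009]
force: [1.5, 0.6, -0.9]
grip_width: 0.0
gripper_force: 0.0
```

Emit:
move_arm(steps=[[0.04, 0, 0, 0, 0, 0, 255], [0.08, 0, 0, 0, 0, 0, 255], [0.09, 0, 0, 0, 0, 0, 255], [0.09, 0, 0, 0, 0, 0, 255]])

```text
time: 17.83
tcp_pos: [0.5327, -0.0081, 0.1571]
ee_rot: [-2.007, -2.415, -0.003]
force: [0.2, -1.1, -0.5]
grip_width: -0.0001
gripper_force: 0.0
```

```bash
python3 look.py pics/w13.png
python3 - <<'E'
from h import *
p=np.load("jig.npy");a=cv2.imread("pics/w13.png").astype(int);i=camera_info("wrist")
# profile along jig y at several jig x: bluish = bar
for x in (-40,8,20,56):
    for z in (.029,.049):
        ys=np.arange(50,-60,-2);u=wproj(i,jw(p,np.c_[np.full(len(ys),x),ys,np.full(len(ys),z*1000)]/1000)).round().astype(int)
        print(x,z,' '.join(f"{y}:{a[v,c].mean():.0f}{'b' if a[v,c,0]>a[v,c,2] else ''}" for y,(c,v) in zip(ys,u) if 0<=v<400 and 0<=c<640))
E
```

```text
17.8333 [[  7.5 -61.1 157.1]] [ 0.2 -1.1 -0.5] toolx yaw rel jig 1.578
cam [[  9.  10. 275.]]
stop_bar 0.83 [319.2, 136.5] 5796 jig x [-43.    6.2  55.4] y [-31.   -5.5  21.3]
(np.float64(0.077), array([ 6.24, -6.05, 24.72, -0.04]))
(np.float64(0.078), array([ 6.27, -5.95, 24.75, -0.06]))
(8, -4.5, 29, 0) 0.862
(8, -4.5, 37, 0) 0.819
-40 0.029 50:128b 48:149b 46:150b 44:150b 42:123b 40:142b 38:152b 36:148b 34:149b 32:119b 30:152b 28:151b 26:151b 24:152b 22:122b 20:146b 18:142b 16:145b 14:143b 12:147b 10:161b 8:151b 6:147b 4:146b 2:155b 0:151b -2:154b -4:150b -6:87b -8:77b -10:75b -12:77b -14:82b -16:151b -18:153b -20:153b -22:152b -24:157b -26:153b -28:154b -30:152b -32:143b -34:134b -36:138b -38:148b -40:155b -42:149b -44:124b -46:154b -48:156b -50:156b -52:156b -54:142b -56:157b -58:158b
-40 0.049 50:150b 48:126b 46:147b 44:150b 42:151b 40:152b 38:149b 36:152b 34:152b 32:151b 30:149b 28:150b 26:152b 24:151b 22:152b 20:152b 18:153b 16:152b 14:153b 12:152b 10:151b 8:150b 6:150b 4:155b 2:155b 0:153b -2:151b -4:150b -6:135b -8:107b -10:107b -12:151b -14:154b -16:154b -18:151b -20:152b 
[... 2017 characters left out ...]
4 12:153 10:154 8:155 6:154 4:140 2:155b 0:151b -2:151b -4:153b -6:152b -8:120b -10:114b -12:130b -14:150b -16:153b -18:155b -20:151b -22:156b -24:129 -26:153 -28:154 -30:155 -32:153 -34:153 -36:155 -38:155 -40:154 -42:154 -44:154 -46:153 -48:153 -50:154 -52:152 -54:154 -56:153 -58:153
56 0.049 50:141 48:143 46:145 44:144 42:144 40:144 38:143 36:144 34:145 32:143 30:145 28:144 26:145 24:144 22:145 20:144 18:145 16:144 14:144 12:145 10:146 8:146 6:146 4:147 2:157 0:149 -2:145 -4:138 -6:138 -8:123 -10:127 -12:147 -14:147 -16:146 -18:134 -20:143 -22:147 -24:146 -26:145 -28:146 -30:144 -32:143 -34:144 -36:144 -38:144 -40:145 -42:144 -44:145 -46:143 -48:145 -50:145 -52:145 -54:145 -56:144 -58:144
```

Emit:
move_arm(steps=[[-0.04, 0, 0, 0, 0, 0, 255], [-0.06, 0, 0, 0, 0, 0, 255], [-0.06, 0, 0, 0, 0, 0, 255], [-0.06, 0, 0, 0, 0, 0, 255]])

```text
time: 18.32
tcp_pos: [0.5438, -0.0749, 0.1564]
ee_rot: [2.023, 2.403, -0.002]
force: [-0.2, 0.5, -0.6]
grip_width: -0.0001
gripper_force: 0.0
```

```bash
python3 look.py pics/w14.png
python3 - <<'E'
from h import *
p=np.load("jig.npy");a=cv2.imread("pics/w14.png").astype(int);i=camera_info("wrist")
for x in (0,8,16,24,34):
        ys=np.arange(0,-40,-1);u=wproj(i,jw(p,np.c_[np.full(len(ys),x),ys,np.full(len(ys),45)]/1000)).round().astype(int)
        print(x,' '.join(f"{y}:{a[v,c,2]}/{a[v,c,0]}" for y,(c,v) in zip(ys,u)))
for c in("scene","top"):
    grab_frame(c)
    for n in("stock_core","short_core","wood_block","marker","hex_key"):
        r=spotter.cut_out(c,n)
        if r:print(c,n,r[0]["score"],r[0]["xy"])
E
```

```text
18.3167 [[   6.6 -128.8  156.4]] [-0.2  0.5 -0.6] toolx yaw rel jig 1.565
cam [[  9. -53. 274.]]
stock_core 0.71 [324.5, 126.3] 5173 jig x [-7.   8.3 23.4] y [-115.5  -63.9  -13.3]
stop_bar 0.73 [321.0, 48.5] 5980 jig x [-43.2   6.3  55.2] y [-31.2  -1.9  21.9]
(np.float64(0.095), array([ 5.95,  0.87, 25.83, -0.05]))
(np.float64(0.098), array([ 5.630e+00,  1.850e+00,  2.449e+01, -2.000e-02]))
(8, -4.5, 29, 0) 0.705
(8, -4.5, 37, 0) 0.735
0 0:141/162 -1:142/164 -2:143/164 -3:143/164 -4:145/167 -5:144/165 -6:143/164 -7:143/165 -8:144/165 -9:145/166 -10:140/157 -11:93/84 -12:125/84 -13:165/104 -14:170/107 -15:168/105 -16:169/107 -17:169/107 -18:169/106 -19:168/105 -20:169/106 -21:169/106 -22:168/106 -23:171/108 -24:170/105 -25:168/106 -26:168/106 -27:168/105 -28:169/106 -29:169/106 -30:170/105 -31:169/107 -32:168/105 -33:169/106 -34:167/105 -35:169/107 -36:167/105 -37:170/107 -38:166/102 -39:167/104
8 0:141/162 -1:142/165 -2:143/164 -3:142/163 -4:144/167 -5:144/167 -6:143/165 -7:143/166 -8:142/164 -9:145/166 -10:142/156 -11:151/106 -12:197/128 -13:203/130 -14:202/131 -15:202/130 -16:202
[... 1273 characters left out ...]
43/165 -8:146/167 -9:144/157 -10:134/138 -11:79/79 -12:57/58 -13:67/56 -14:119/56 -15:128/56 -16:134/57 -17:135/57 -18:138/61 -19:135/58 -20:135/58 -21:137/61 -22:133/57 -23:132/57 -24:132/57 -25:133/58 -26:135/60 -27:135/58 -28:135/59 -29:135/58 -30:134/57 -31:86/36 -32:122/51 -33:129/56 -34:128/55 -35:125/53 -36:127/54 -37:127/54 -38:127/54 -39:128/56
scene stock_core 0.51 [296.9, 207.2]
scene short_core 0.77 [242.0, 222.2]
scene wood_block 0.65 [233.0, 236.0]
scene marker 0.65 [321.6, 236.9]
scene hex_key 0.65 [347.9, 210.7]
top stock_core 0.65 [301.9, 189.9]
top short_core 0.67 [261.2, 162.6]
top wood_block 0.89 [238.5, 166.9]
top marker 0.73 [291.3, 224.7]
top hex_key 0.4 [405.8, 236.6]
```

The bar is level and dropped: two silhouette fits give z near 25 mm and pitch of 0.05 rad or less. The core's crest runs straight into the bar's face with no visible gap, and the arm is clear. Handing in.

```bash
python3 -c "
from plant import arm
print(arm.sign_off())"
```

```text
the job is handed in; nothing more can be done
None
```

I handed the job in at about 18.5 s: by force and image checks the stop bar sits level in the wanted notches with the core snug against it, but no verdict came back, and I viewed 11 pictures, one over the limit of 10.

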